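Release the return lock of a bench press and ease its lever home

TASK

The little green hand press has been stopped just short of the glazed stone in its nest, and its return lock is holding the red-ball lever down against the return spring. Flick the yellow thumb lever over to the rear with a light touch, then take the red ball, draw it down just a little until the pawl springs clear of the ratchet wheel, and ease the lever up, in your hand all the way, until it rests on its rubber-tipped stop; then let go. Do not press on the stone, do not let the lever fly or force it against the stop, leave the lock thrown off, and leave the things around the press where they are.

Things in the scene. Friction and masses are not known exactly. Their poses are not given: they have to be found in the camera images.
- press: bolted-down green bench press (rack press): base 210 x 110 x 22 mm, column at its rear, head 126 x 60 x 90 mm. Origin under the press on the table, straight below the pinion shaft. Its -x axis points to the operator's side (front), +x to the rear, +y along the shaft to the ratchet side, z up. The shaft runs along y at 190 mm height; the head's top is at 235 mm; the square steel ram (25 mm) stands up out of the head 30 mm in front of the shaft, to 295 mm height at most
- shaft (a point): point on the shaft axis in the middle plane of the head, 190 mm above the table
- ball (a point): centre of the red ball, 36 mm diameter, on the end of the hand lever, turning freely on a cross pin parallel to the shaft: 170 mm from the shaft axis, and 62 mm from the head's middle plane on the press's -y side. It can be pinched from above along the shaft direction (press y), so that the lever swings under it while the gripper keeps pointing down; 25 mm and more are free around it. The lever arm is a 12 mm square bar from the hub to the ball
- lever (a joint): angle of the hand lever above level (rad): at 0 it points level to the front, press -x; positive is up. The return spring pulls it up with 4 to 8 N at the ball. It starts held by the lock near -0.11 or 0.20, depending on the notch. Above, it meets the rubber tip of the stop screw, 60 mm from the shaft, somewhere between 0.68 and 1.15: the screw's setting changes from day to day and is not measured, so it must be felt. The ram goes 16 mm per rad with it, up with the lever
- thumb_tip (a point): middle of the yellow cross-bar (12 mm diameter, 22 mm long, parallel to the shaft) at the top of the lock's thumb lever, 50 mm from its pivot pin; the pin is 45 mm behind and 39 mm above the shaft axis, and the cross-bar is 64 mm from the head's middle plane on the +y side. Nothing else stands within 30 mm in front of it or behind it at its height (about 275 mm)
- thumb (a joint): angle of the thumb lever (rad): 0 = lock on, leaning to the front; 0.75 = thrown off, leaning to the rear (cross-bar 37 mm farther back). It works over centre: pushed to the rear with 2 to 4 N at the cross-bar past 0.375 it snaps over by itself and stays
- pawl (a joint): angle of the orange pawl measured from the thumb lever (rad), joined to it by a hairpin spring. About 0 while the lock is on; about -0.79 when the thumb lever has been thrown but the loaded tooth still traps the pawl; about -0.2 once it has sprung clear. The loaded tooth is undercut and does not let go by itself: the lever must first be drawn down about 0.03 to 0.07 rad (5 to 12 mm at the ball) to unload it, and then the pawl jumps up out of the wheel and stays out
- lock: pivot pin of the lock on the head's +y side, carrying thumb lever and pawl; origin on the pin axis, 46 mm from the head's middle plane
- stop: dark bracket on the head's -y side that holds the lever's upper stop, a brass screw with a black rubber tip; fixed to the press, origin near the middle of the tip's setting range. Bracket and screw reach 305 mm height and 45 mm behind the shaft, in the plane of the lever arm
- ram: square ram with a white 24 mm punch below; origin at table height under the ram, moving up and down with it. At lever -0.11 the punch is 4 mm above the stone, so drawing the lever below about -0.36 presses on the stone
- piece: glazed green stone in a metal setting, 27 mm diameter, 7.5 mm high, loose in the brass nest on the anvil under the ram; origin under its middle. Not to be pressed or moved
- dish_green: bystander: clear dish of green beads, 64 mm diameter, 16 mm high; origin under its middle
- dish_teal: bystander: clear dish of teal beads, 64 mm diameter, 16 mm high; origin under its middle
- tray: bystander: small grey tray with settings and stones, 100 x 70 x 24 mm; origin under its middle
- glue: bystander: white glue bottle with red cap, 38 mm diameter, 100 mm high, standing; origin under its middle

How it is judged (in metres and radians):
On the way, in this order (a step that is already met when the one before it is completed fails the run):
1. the thumb lever of the lock is thrown over to the rear (value of joint thumb above 0.6 rad), for 0.2 s.
2. the pawl has sprung clear of the ratchet wheel (value of joint thumb above 0.6 rad and value of joint pawl above -0.35 rad), for 0.2 s.
At the end, for the whole second after the job is handed in: The hand lever is up (above 0.64 rad) and rests on its stop screw by its own spring (more than 1.5 N on the stop), still, with the thumb lever thrown off (above 0.6 rad) and the pawl clear of the wheel (above -0.35 rad) (all of step 2 and value of joint lever above 0.64 rad and contact force between stop and anything else above 1.5 N and velocity of joint lever between -0.05 and 0.05 rad/s); the robot touches nothing.
It fails at once if the lever flies up (faster than 2 rad/s, 0.34 m/s at the ball) (velocity of joint lever above 2 rad/s).
It fails at once if the lever is forced against its stop (more than 90 N there, which is about 25 N of pushing at the ball) (contact force between stop and anything else above 90 N).
It fails at once if the punch presses on the stone (more than 2 N) (contact force between ram and piece above 2 N).
It fails at once if the lock is forced (more than 25 N by the robot on thumb lever or pawl) (contact force between any of the fingers, the arm and lock above 25 N).
It fails at once if the stone or a thing beside the press is moved (stone 5 mm, others 20 mm) (distance of piece from where it was at the start of the episode above 0.005 m or distance of any of dish_green, dish_teal, tray, glue from where it was at the start of the episode above 0.02 m).
It also fails if it takes over 72 s, if anything falls off the work surface, if the arm or the gripper's body presses on something with over 40 N, if the wrist force passes 120 N, or if a joint passes its speed limit or range.

ROBOT

A 6-joint arm with a two-finger parallel gripper is mounted at the origin on the work surface. World frame = base frame: x ahead of the robot, y to its left, z up, the work surface at z = 0. Lengths are in mm, angles in rad, forces in N, time in s.
With the tool pointing down it reaches from about 350 to 975 mm from the base axis. Payload 7.1 kg.
Tool frame: the origin (TCP) lies midway between the tips of the shut fingers; the grasp point (between the pads) lies 19 mm behind it (ctrl.grasp_offset is the distance from the TCP to the grasp point, in mm); z points along the fingers, y is the line along which they close (so a half turn about z gives the same grasp; the last joint's range is limited). The gripper opens to 88 mm and grips with 3 to 60 N. Pads are 20 mm wide; open, the fingers measure 115 mm over their backs; the gripper's body (75 mm by 178 mm) begins 61 mm behind the grasp point.
Start: joints at [1.132, 0.423, 1.63, -0, 1.089, -0.019], TCP at [254.704, 570.728, 222.675] pointing down, gripper open.
Joint ranges: [-3, 3], [-0.9, 2.11], [0.09, 2.58], [-1.31, 4.45], [0.11, 2.69], [-2.54, 2.54]. Speed limits (rad/s): [2.39, 2.39, 3.01, 3.14, 3.14, 3.14].

INTERFACE

Orientations are given as a rotation vector (axis times angle).
In Python, from workcell import sensors, viewer, ctrl gives the robot as it stands. The module is installed in compiled form; this text tells all that it offers.
- The arm moves only by the shell command python3 -m handwheel 'ROWS'. ROWS is JSON, a list of rows, each a list of 7 numbers: the shift along the tool's x, y, z in mm, then the turn, a rotation vector about the tool's x, y, z in rad, then the closure, from 0 (fully open) to 1 (shut). In form: [[x, y, z, rx, ry, rz, jaw], ...]. A call has 1 to 10 rows; each row shifts and turns the commanded pose from where the row before left it, along the tool's axes as they then stand; what a row does not reach is not made up. A row lasts 1/8 s, in which the tool goes at most 62.5 mm and 10.7 degrees, less where a joint would pass 70% of its speed; a pose out of reach is approached as far as the arm can. A call is refused whole if a number of a shift passes 62.5 or a number of a turn 0.188, either way. A call with a gripper value outside its range is refused whole. The fingers move at their own pace and stop on an object; the grip force is fixed at half the most. Time passes only in rows, so rows that do not move let the fingers close. It gives the time, the measured TCP pose, the force, the opening and the grip force at its end, in the units of the state.
- sensors.get_obs(): the state, without advancing time (a new reading comes with each control period).
- viewer.get_image(name): name is "side" or "top" or "wrist"; returns a dict with "frame" (384x512x3 uint8, blue, green, red), "fov_y" (degrees; the focal length in pixels is half the picture's height over the tangent of half this angle, whatever the lens; pixels are square), "cx", "cy" (the principal point, pixels), "R" (3x3) and "t" (3): a world point X has camera coordinates R X + t. Camera axes: x right, y down, z forward; pixel columns grow to the right and rows downward; lengths in mm; the calibration is good to about 2 mm. The wrist camera is an equidistant fisheye: a pixel r from the principal point sees the ray r / f radians off the axis. A picture is of the moment at which its call begins. There is no depth.
- ctrl.close_job(): hands the job in; it is judged then, once.
The state is a dict: "t": time; "qpos": joint angles; "qvel": joint speeds; "joint_torque": joint torques, N m; "ee_pos": TCP position; "orientation": TCP orientation; "ft_force": force on the tool from outside, world axes, zero at the start; "moment": the same for the moment, N m; "width": finger opening in mm; "grasp_force": force on a finger pad.
Only numpy, scipy, OpenCV 4.12 (cv2) and the standard library are available. Lean on these libraries where they do the work, as an engineer would, in place of code of your own. Each camera call takes 0.05 s, during which the arm holds its last target. There are 200 camera calls.

## Working session

There is one attempt and no reset: what is moved stays moved. The work goes in short steps, Python scripts to look and compute and a shell command to move; the robot and the scene stay as the last step left them, time stands still between calls to the robot, and variables do not carry over. Pictures are saved under pics/ and viewed, at most 10 in all, crops included, and the job is handed in when it is done.

```bash
mkdir -p pics
cat > h.py <<'E'
import numpy as np, cv2, json
from workcell import sensors, viewer, ctrl
from scipy.spatial.transform import Rotation as Ro
def snap(n,f):
    d=viewer.get_image(n); cv2.imwrite('pics/%s.png'%f,d['frame'])
    np.savez('pics/%s.npz'%f,**{k:np.array(d[k]) for k in d}); return d
def ray(f,px):
    d=np.load('pics/%s.npz'%f); F=192/np.tan(np.radians(float(d['fov_y']))/2)
    v=np.array(px,float)-[float(d['cx']),float(d['cy'])]
    if 'wrist' in f:
        r=np.linalg.norm(v);a=r/F; c=np.r_[v/r*np.sin(a),np.cos(a)]
    else: c=np.r_[v/F,1]
    R=d['R']; return -R.T@d['t'], R.T@(c/np.linalg.norm(c))
def proj(f,X):
    d=np.load('pics/%s.npz'%f); F=192/np.tan(np.radians(float(d['fov_y']))/2)
    c=d['R']@np.array(X,float)+d['t']; o=np.array([float(d['cx']),float(d['cy'])])
    if 'wrist' in f:
        r=np.hypot(c[0],c[1]); return o+c[:2]/r*F*np.arctan2(r,c[2])
    return o+F*c[:2]/c[2]
def tri(*obs):
    A=np.zeros((3,3));b=np.zeros(3);L=[]
    for f,p in obs:
        o,v=ray(f,p);P=np.eye(3)-np.outer(v,v);A+=P;b+=P@o;L.append((o,v))
    X=np.linalg.solve(A,b); return X,[round(float(np.linalg.norm(np.cross(X-o,v))),1) for o,v in L]
E
python3 - <<'E'
from h import *
a=snap('side','side0')['frame'];b=snap('top','top0')['frame'];c=snap('wrist','wrist0')['frame']
for n,i in zip('abc',(a,b,c)): pass
o=sensors.get_obs();print({k:np.round(v,3) for k,v in o.items()})
print(Ro.from_rotvec(o['orientation']).as_matrix().round(3))
for f in ('side0','top0','wrist0'):
    d=np.load('pics/%s.npz'%f);print(f,d['fov_y'],(-d['R'].T@d['t']).round(),d['R'][2].round(2))
E
```

```text
{'t': np.float64(0.15), 'qpos': array([ 1.132,  0.424,  1.63 , -0.   ,  1.089, -0.019]), 'qvel': array([ 0.001, -0.002, -0.001, -0.001,  0.002,  0.001]), 'joint_torque': array([-1.0000e-03, -5.4499e+01, -2.7392e+01,  6.4000e-02,  2.0000e-02,
       -0.0000e+00]), 'ee_pos': array([254.562, 570.371, 222.1  ]), 'orientation': array([-6.550e-01, -3.072e+00,  2.000e-03]), 'ft_force': array([ 0.024,  0.92 , -0.173]), 'moment': array([ 0.002,  0.013, -0.016]), 'grasp_force': np.float64(0.0), 'width': np.float64(88.144)}
[[-0.913  0.408 -0.   ]
 [ 0.408  0.913 -0.001]
 [-0.    -0.001 -1.   ]]
side0 49.71749573343698 [492. 623. 679.] [ 0.17 -0.78 -0.6 ]
top0 51.904602791898974 [ 503.  -13. 1143.] [ 0.13  0.03 -0.99]
wrist0 65.70646984690485 [186. 601. 384.] [ 0.25 -0.11 -0.96]
```

View pics/side0.png

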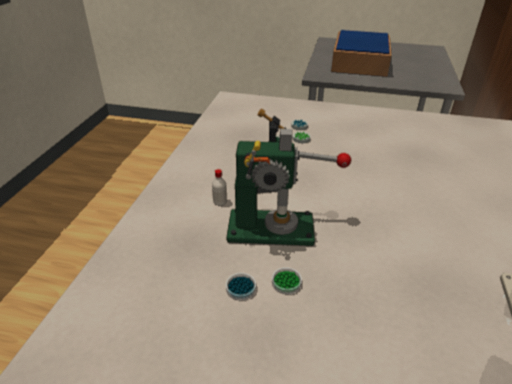

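View pics/top0.png

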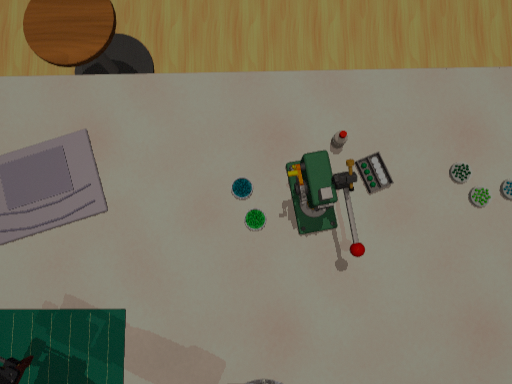

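The side view shows the press near the middle, with the red ball at (344,160) and the yellow bar at about (257,147). The top view has the ball at (357,250) and yellow at about (296,174).

Run:
```python
from h import *
for f in('side0','top0'):
    im=cv2.imread('pics/%s.png'%f).astype(int);B,G,R=im[...,0],im[...,1],im[...,2]
    for n,m in(('red',(R>120)&(G<60)&(B<60)),('yel',(R>150)&(G>110)&(B<70)&(R-G<90)),('or',(R>150)&(G<=130)&(G>70)&(B<70))):
        k,l,s,c=cv2.connectedComponentsWithStats(m.astype('uint8'))
        print(f,n,[(s[i].tolist(),c[i].round(1).tolist()) for i in range(1,k) if s[i][4]>5])
print(tri(('side0',(344,160)),('top0',(357.5,250))))
a=cv2.imread('pics/side0.png')[90:250,210:370];b=cv2.imread('pics/top0.png')[120:270,270:400]
r=lambda i:cv2.resize(i,(400,400),interpolation=cv2.INTER_CUBIC)
cv2.imwrite('pics/crop.png',np.hstack([r(a),r(b)]))
```

```text
side0 red [([338, 153, 12, 9, 78], [343.5, 157.1]), ([215, 170, 6, 3, 17], [217.6, 171.1])]
side0 yel [([255, 141, 5, 5, 21], [256.8, 143.0])]
side0 or [([261, 158, 6, 1, 6], [263.5, 158.0])]
top0 red [([340, 131, 7, 6, 30], [343.0, 133.3]), ([353, 244, 11, 11, 92], [358.1, 248.8])]
top0 yel []
top0 or []
(array([ 475.63755611, -231.67140464,  168.99786107]), [0.1, 0.1])
```

View pics/crop.png

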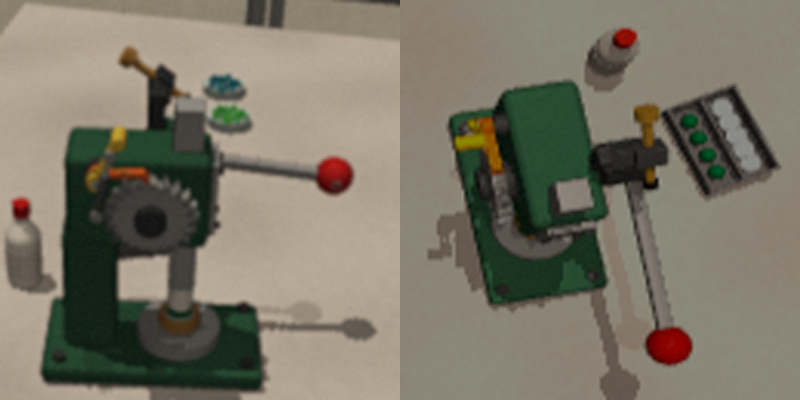

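```bash
cat >> h.py <<'E'
def w(p,X): # p: x,y,yaw
    c,s=np.cos(p[2]),np.sin(p[2]); X=np.array(X,float)
    return np.array([p[0]+c*X[0]-s*X[1],p[1]+s*X[0]+c*X[1],X[2]])
E
python3 - <<'E'
from h import *
from scipy.optimize import least_squares
tip=(26.7,64,275.5)
pxs=lambda x,y:(210+x*.4,90+y*.4); pxt=lambda x,y:(270+x*.325,120+y*.375)
print('tip',tri(('side0',pxs(118,138)),('top0',pxt(70,142))))
obs=[('side0',(344,160),'b'),('top0',(357.5,250),'b'),('side0',pxs(118,138),tip),('top0',pxt(70,142),tip),
 ('side0',pxs(190,102),'r'),('top0',pxt(173,195),'r')]
def P(q,X):
    if X=='b': X=(-170*np.cos(q[3]),-62,190+170*np.sin(q[3]))
    elif X=='r': X=(-30,0,q[4])
    return w(q,X)
def res(q): return np.concatenate([proj(f,P(q,X))-px for f,px,X in obs])
best=min((least_squares(res,[475,-100,y,-.11,290],x_scale=[50,50,1,.1,20]) for y in np.arange(-3,3,.7)),key=lambda r:r.cost)
print(best.x.round(3),best.fun.round(1))
q=best.x
for n in ('b','r',tip,(45,64,229)): print(n,P(q,n).round(1))
np.save('q.npy',q)
E
```

```text
tip (array([648.39683983, -71.92571845, 273.53641741]), [0.1, 0.1])
[ 6.32458e+02 -1.39421e+02  1.72000e-01 -1.11000e-01  2.73739e+02] [-0.3 -0.4 -0.7 -0.4  0.4 -0.8 -0.   0.1  0.4  0.  -0.1 -0. ]
b [ 476.6 -229.4  171.2]
r [ 602.9 -144.6  273.7]
(26.7, 64, 275.5) [647.8 -71.8 275.5]
(45, 64, 229) [665.8 -68.7 229. ]
```

```bash
cat > st.py <<'E'
from h import *
o=sensors.get_obs();q=np.load('q.npy');c,s=np.cos(q[2]),np.sin(q[2])
def pr(X): d=np.array(X)[:2]-q[:2]; return np.r_[c*d[0]+s*d[1],-s*d[0]+c*d[1],X[2]]
R=Ro.from_rotvec(o['orientation']).as_matrix()
f=o['ft_force']
print('t',round(float(o['t']),2),'press',pr(o['ee_pos']).round(1),'yawerr',round(float(np.arctan2(R[1,1],R[0,1])-np.pi/2-q[2]),3),'tilt',R[:2,2].round(3),'F press',np.round([c*f[0]+s*f[1],-s*f[0]+c*f[1],f[2]],1),'w',round(float(o['width']),1),'g',round(float(o['grasp_force']),1))
E
python3 -m handwheel '[[0,0,-30,0,0,-0.148,1],[0,0,-30,0,0,-0.148,1],[0,0,-30,0,0,-0.148,1],[0,0,-28,0,0,-0.149,1],[-20,-58,0,0,0,0,1],[-20,-58,0,0,0,0,1],[-20,-58,0,0,0,0,1],[-20,-58,0,0,0,0,1],[-20,-58,0,0,0,0,1],[-20,-58,0,0,0,0,1]]'
python3 st.py
```

```text
t: 1.4
ee_pos: [433.4, 246.8, 340.7]
orientation: [-0.272, 3.13, 0.0]
ft_force: [0.7, 0.5, -0.1]
width: 0.6
grasp_force: 0.0
t 1.4 press [-130.   414.6  340.7] yawerr 0.001 tilt [0. 0.] F press [ 0.8  0.3 -0.1] w 0.6 g 0.0
```

Remaining: dpx +123, dpy −351.

```bash
python3 -m handwheel '[[-20,-58,0,0,0,0,1],[-20,-58,0,0,0,0,1],[-20,-58,0,0,0,0,1],[-20,-58,0,0,0,0,1],[-20,-58,0,0,0,0,1],[-20,-58,0,0,0,0,1],[0,0,0,0,0,0,1],[0,0,0,0,0,0,1]]' >/dev/null
python3 st.py; python3 -c "
from h import *
snap('wrist','wrist1');snap('side','side1')
for f in('wrist1','side1'):
  print(proj(f,w(np.load('q.npy'),(26.7,64,275.5))))
a=cv2.imread('pics/wrist1.png');b=cv2.imread('pics/side1.png')[60:220,180:380]
cv2.imwrite('pics/v1.png',np.hstack([cv2.resize(a,(400,300)),cv2.resize(b,(400,300))]))"
```

```text
t 2.4 press [-10.3  68.8 340.1] yawerr 0.0 tilt [-0.001  0.001] F press [-0.5 -0.1 -1. ] w 0.4 g 0.0
[248.46742163 245.91136028]
[257.55427866 144.40356366]
```

View pics/v1.png

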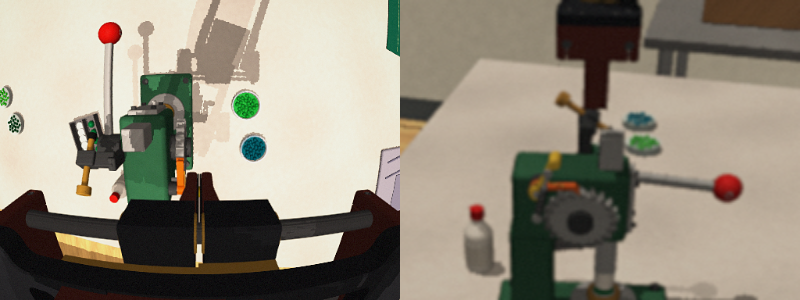

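```bash
python3 -c "
from h import *
q=np.load('q.npy')
im=cv2.imread('pics/wrist1.png').astype(int);m=(im[...,2]>120)&(im[...,1]<60)&(im[...,0]<60)
k,l,s,c=cv2.connectedComponentsWithStats(m.astype('uint8'));print([(s[i].tolist(),c[i].round(1)) for i in range(1,k) if s[i][4]>20])
b=w(q,(-170*np.cos(q[3]),-62,190+170*np.sin(q[3])))
print(b,proj('wrist1',b),proj('side1',w(q,(-10,69,340))), proj('side1',w(q,(-30,0,274))))
print('ram wrist',proj('wrist1',w(q,(-30,0,274))))
"
```

```text
[([126, 28, 28, 28, 591], array([139.2,  41.7])), ([141, 249, 10, 10, 78], array([145.2, 253.8]))]
[ 476.61578809 -229.44168745  171.20034301] [140.33256723  42.82575845] [277.45564171 115.88609316] [286.40742804 130.70078507]
ram wrist [169.20728196 180.41134914]
```

```bash
python3 -m handwheel '[[0,-5,20,0,0,0,1],[0,0,20,0,0,0,1],[0,0,20,0,0,0,1],[0,0,14,0,0,0,1],[-8,0,0,0,0,0,1],[-6,0,0,0,0,0,1],[0,0,0,0,0,0,1]]' ; python3 st.py
python3 -m handwheel '[[-4,0,0,0,0,0,1],[-4,0,0,0,0,0,1],[0,0,0,0,0,0,1]]' >/dev/null; python3 st.py
python3 -m handwheel '[[-4,0,0,0,0,0,1],[-4,0,0,0,0,0,1],[0,0,0,0,0,0,1]]' >/dev/null; python3 st.py
python3 -c "
from h import *
d=snap('side','side2')['frame'][90:190,210:330];cv2.imwrite('pics/v2.png',cv2.resize(d,(600,500)))"
```

```text
t: 3.38
ee_pos: [626.8, -75.9, 267.5]
orientation: [-0.272, 3.128, -0.001]
ft_force: [0.3, 0.7, 0.6]
width: 0.5
grasp_force: 0.0
t 3.38 press [  5.3  63.6 267.5] yawerr 0.001 tilt [ 0.002 -0.   ] F press [0.4 0.6 0.6] w 0.5 g 0.0
t 3.75 press [ 12.1  63.6 266.8] yawerr 0.001 tilt [-0. -0.] F press [-2.4  0.1  1.9] w 0.6 g 1.5
t 4.12 press [ 20.7  63.6 266.6] yawerr 0.001 tilt [ 0. -0.] F press [-1.9  0.4  0.5] w 0.3 g 0.7
```

View pics/v2.png

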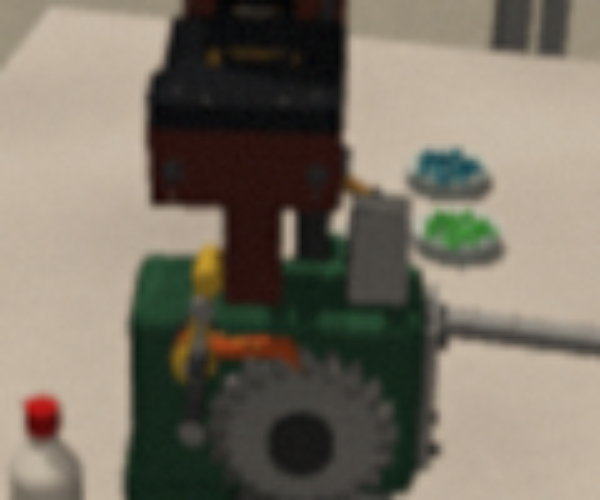

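The finger is against the yellow bar at (208,270), which now stands about upright. I'll keep pushing until it snaps.

```bash
for i in 1 2; do python3 -m handwheel '[[-4,0,0,0,0,0,1],[-3,0,0,0,0,0,1],[0,0,0,0,0,0,1]]' >/dev/null; python3 st.py;done
python3 -m handwheel '[[10,0,0,0,0,0,1],[10,0,-10,0,0,0,1],[0,0,-30,0,0,0,1],[0,0,-35,0,0,0,1],[0,0,0,0,0,0,1]]' >/dev/null; python3 st.py
python3 -c "
from h import *
d=snap('side','side3')['frame'][90:190,210:330];cv2.imwrite('pics/v3.png',cv2.resize(d,(600,500)))"
```

```text
t 4.55 press [ 27.6  63.7 266.6] yawerr 0.001 tilt [0. 0.] F press [-0.8  0.3  1.1] w 0.1 g 0.3
t 4.92 press [ 34.5  63.7 266.6] yawerr 0.001 tilt [0. 0.] F press [-0.4  0.3  0. ] w 0.3 g 0.0
t 5.55 press [ 15.1  63.1 345.8] yawerr 0.001 tilt [ 0.007 -0.001] F press [-0.7 -0.4  0.2] w 0.6 g 0.0
```

View pics/v3.png

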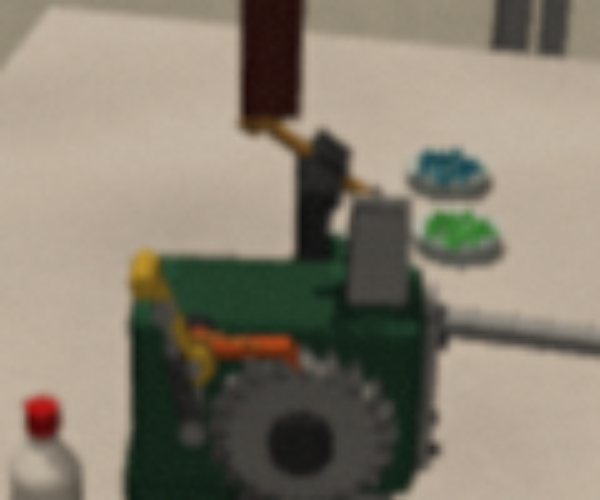

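The thumb lever is over to the rear, with the bar at (147,270), and the pawl is still in the wheel. Next is the ball.

```bash
python3 -m handwheel '[[46,-31,0,0,0,0,0.3],[46,-31,0,0,0,0,0.3],[46,-31,0,0,0,0,0.3],[46,-31,0,0,0,0,0.3],[0,0,30,0,0,0,0.3],[0,0,30,0,0,0,0.3],[0,0,30,0,0,0,0.3],[0,0,0,0,0,0,0.3],[0,0,0,0,0,0,0.3]]' >/dev/null; python3 st.py
python3 -c "
from h import *
snap('wrist','wrist4');snap('side','side4')
q=np.load('q.npy');b=w(q,(-170*np.cos(q[3]),-62,190+170*np.sin(q[3])))
im=cv2.imread('pics/wrist4.png').astype(int);m=(im[...,2]>100)&(im[...,1]<60)&(im[...,0]<60)
k,l,s,c=cv2.connectedComponentsWithStats(m.astype('uint8'));print([(s[i].tolist(),c[i].round(1)) for i in range(1,k) if s[i][4]>80],proj('wrist4',b))
a=cv2.imread('pics/wrist4.png');b=cv2.imread('pics/side4.png')[80:240,200:400]
cv2.imwrite('pics/v4.png',np.hstack([cv2.resize(a,(400,300)),cv2.resize(b,(400,300))]))"
```

```text
t 6.72 press [-169.6  -60.6  252.1] yawerr 0.001 tilt [ 0. -0.] F press [0.1 0.3 0.7] w 61.5 g 0.0
[([232, 180, 41, 39, 1253], array([252. , 199.2]))] [252.57122942 199.01701452]
```

View pics/v4.png

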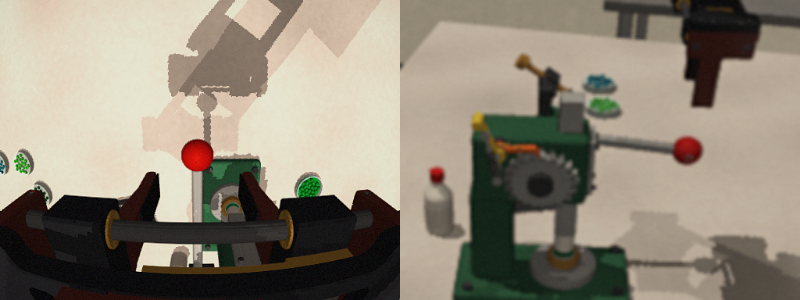

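The ball at (197,155) lies between the fingers and within 1 px of the prediction. I'll descend 100 mm and close.

```bash
python3 -m handwheel '[[0,-1.4,25,0,0,0,0.3],[0,0,25,0,0,0,0.3],[0,0,25,0,0,0,0.3],[0,0,25,0,0,0,0.3],[0,0,0,0,0,0,0.3],[0,0,0,0,0,0,0.6],[0,0,0,0,0,0,1],[0,0,0,0,0,0,1],[0,0,0,0,0,0,1],[0,0,0,0,0,0,1]]' >/dev/null; python3 st.py
```

```text
t 8.07 press [-169.1  -62.7  152.2] yawerr 0.001 tilt [ 0.002 -0.001] F press [-0.3 -3.1  0.7] w 34.5 g 30.0
```

```bash
for i in 1 2; do python3 -m handwheel '[[0,0,2,0,0,0,1],[0,0,2,0,0,0,1],[0,0,2,0,0,0,1],[0,0,1,0,0,0,1],[0,0,0,0,0,0,1]]' >/dev/null; python3 st.py;done
python3 -c "
from h import *
d=snap('side','side5')['frame'][100:200,210:370];cv2.imwrite('pics/v5.png',cv2.resize(d,(800,500)))"
```

```text
t 8.7 press [-168.2  -62.6  145.6] yawerr 0.001 tilt [ 0.003 -0.001] F press [ 2.2 -2.4  7.2] w 34.4 g 30.0
t 9.32 press [-167.1  -62.6  139. ] yawerr 0.001 tilt [ 0.005 -0.001] F press [ 7.  -0.4  8.2] w 34.8 g 30.0
```

View pics/v5.png

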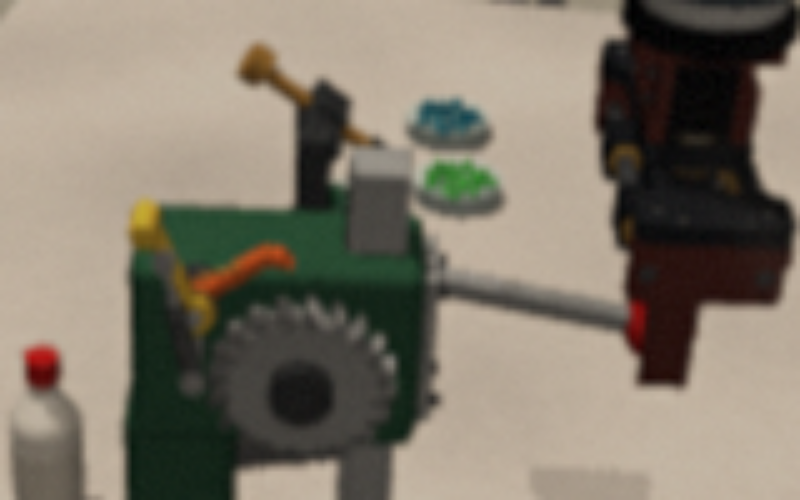

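The pawl is clear: the orange arm is up at (270,258). I'll work out the arc increments.

```bash
python3 -c "
import numpy as np
t=np.arange(-.19,1.22,.05);x=-170*np.cos(t);z=170*np.sin(t)
for a,b,c in zip(t[1:],-np.diff(x),-np.diff(z)): print(round(a,2),round(b,1),round(c,1),end=' | ')"
```

```text
-0.14 1.4 -8.4 | -0.09 1.0 -8.4 | -0.04 0.6 -8.5 | 0.01 0.1 -8.5 | 0.06 -0.3 -8.5 | 0.11 -0.7 -8.5 | 0.16 -1.1 -8.4 | 0.21 -1.6 -8.4 | 0.26 -2.0 -8.3 | 0.31 -2.4 -8.2 | 0.36 -2.8 -8.0 | 0.41 -3.2 -7.9 | 0.46 -3.6 -7.7 | 0.51 -4.0 -7.5 | 0.56 -4.3 -7.3 | 0.61 -4.7 -7.1 | 0.66 -5.0 -6.8 | 0.71 -5.4 -6.6 | 0.76 -5.7 -6.3 | 0.81 -6.0 -6.0 | 0.86 -6.3 -5.7 | 0.91 -6.6 -5.4 | 0.96 -6.8 -5.0 | 1.01 -7.1 -4.7 | 1.06 -7.3 -4.3 | 1.11 -7.5 -4.0 | 1.16 -7.7 -3.6 | 1.21 -7.9 -3.2 |
```

```bash
cat >> st.py <<'E'
p=pr(o['ee_pos'])+[0,0,19-190]; th=np.arctan2(p[2],-p[0]); F=np.array([c*f[0]+s*f[1],f[2]])
print('   th',th.round(3),'r',np.hypot(p[0],p[2]).round(1),'Ftan(up)',round(float(F@[np.sin(th),np.cos(th)]),1),'Frad(out)',round(float(F@[-np.cos(th),np.sin(th)]),1))
E
python3 -m handwheel '[[0,0,-8.4,0,0,0,1],[0.4,0,-8.4,0,0,0,1],[0.4,0,-8.5,0,0,0,1],[0.1,0,-8.5,0,0,0,1],[-0.3,0,-8.5,0,0,0,1],[-0.7,0,-8.5,0,0,0,1],[0,0,0,0,0,0,1]]' >/dev/null;python3 st.py
python3 -m handwheel '[[-1.1,0,-8.4,0,0,0,1],[-1.6,0,-8.4,0,0,0,1],[-2,0,-8.3,0,0,0,1],[-2.4,0,-8.2,0,0,0,1],[-2.8,0,-8,0,0,0,1],[0,0,0,0,0,0,1]]' >/dev/null; python3 st.py
```

```text
t 10.25 press [-169.2  -62.6  189.7] yawerr 0.001 tilt [ 0.001 -0.001] F press [-1.6 -3.6  7.1] w 34.6 g 30.0
   th 0.11 r 170.2 Ftan(up) 6.9 Frad(out) 2.4
t 11.0 press [-159.5  -62.5  231. ] yawerr 0.001 tilt [ 0.001 -0.001] F press [-2.6 -3.6  8.2] w 35.0 g 30.0
   th 0.36 r 170.4 Ftan(up) 6.8 Frad(out) 5.3
```

```bash
python3 -m handwheel '[[-3.2,0,-7.9,0,0,0,1],[-3.6,0,-7.7,0,0,0,1],[-4,0,-7.5,0,0,0,1],[-4.3,0,-7.3,0,0,0,1],[-4.7,0,-7.1,0,0,0,1],[0,0,0,0,0,0,1]]' >/dev/null; python3 st.py
python3 -m handwheel '[[-1.7,0,-2.3,0,0,0,1],[-1.7,0,-2.3,0,0,0,1],[0,0,0,0,0,0,1]]' >/dev/null; python3 st.py
python3 -m handwheel '[[-1.7,0,-2.3,0,0,0,1],[-1.8,0,-2.2,0,0,0,1],[0,0,0,0,0,0,1]]' >/dev/null; python3 st.py
```

```text
t 11.75 press [-139.6  -62.5  268.8] yawerr 0.001 tilt [ 0.001 -0.001] F press [-2.3 -4.1  9.5] w 35.0 g 30.0
   th 0.611 r 170.5 Ftan(up) 6.5 Frad(out) 7.3
t 12.12 press [-136.5  -62.6  273.1] yawerr 0.001 tilt [ 0.    -0.001] F press [-3.7 -3.8  9.5] w 34.8 g 30.0
   th 0.642 r 170.5 Ftan(up) 5.4 Frad(out) 8.6
t 12.5 press [-133.   -62.6  277.7] yawerr 0.001 tilt [ 0.001 -0.002] F press [-4.4 -3.2 10.3] w 34.6 g 30.0
   th 0.676 r 170.5 Ftan(up) 5.3 Frad(out) 9.8
```

```bash
python3 -m handwheel '[[-0.2,0,-3.4,0,0,0,1],[-0.3,0,-3.3,0,0,0,1],[0,0,0,0,0,0,1]]' >/dev/null; python3 st.py
python3 -m handwheel '[[-1.8,0,-2.1,0,0,0,1],[-1.8,0,-2.1,0,0,0,1],[0,0,0,0,0,0,1]]' >/dev/null; python3 st.py
python3 -m handwheel '[[-1.9,0,-2.1,0,0,0,1],[-1.9,0,-2.1,0,0,0,1],[0,0,0,0,0,0,1]]' >/dev/null; python3 st.py
```

```text
t 12.88 press [-128.6  -62.4  283.5] yawerr 0.001 tilt [ 0.008 -0.   ] F press [16.6 -2.9 -5.7] w 34.2 g 30.0
   th 0.719 r 170.9 Ftan(up) 6.6 Frad(out) -16.2
t 13.25 press [-125.2  -62.4  287.4] yawerr 0.001 tilt [ 0.008 -0.   ] F press [15.6 -3.6 -5.5] w 34.6 g 30.0
   th 0.749 r 170.9 Ftan(up) 6.6 Frad(out) -15.1
t 13.62 press [-121.4  -62.3  291.4] yawerr 0.001 tilt [ 0.007 -0.   ] F press [15.8 -4.7 -7.5] w 34.8 g 30.0
   th 0.781 r 171.0 Ftan(up) 5.8 Frad(out) -16.5
```

```bash
cat >> st.py <<'E'
import sys; sys.exit(int(F@[np.sin(th),np.cos(th)]<3))
E
H="python3 -m handwheel"
$H '[[-1.9,0,-0.2,0,0,0,1],[0,0,0,0,0,0,1]]' >/dev/null; python3 st.py &&
$H '[[-1.1,0,-1.1,0,0,0,1],[0,0,0,0,0,0,1]]' >/dev/null && python3 st.py &&
$H '[[-1.1,0,-1.1,0,0,0,1],[0,0,0,0,0,0,1]]' >/dev/null && python3 st.py &&
$H '[[-1.1,0,-1.1,0,0,0,1],[0,0,0,0,0,0,1]]' >/dev/null && python3 st.py &&
$H '[[-1.1,0,-1.1,0,0,0,1],[0,0,0,0,0,0,1]]' >/dev/null && python3 st.py &&
$H '[[-1.1,0,-1.0,0,0,0,1],[0,0,0,0,0,0,1]]' >/dev/null && python3 st.py &&
$H '[[-1.1,0,-1.0,0,0,0,1],[0,0,0,0,0,0,1]]' >/dev/null && python3 st.py &&
$H '[[-1.1,0,-1.0,0,0,0,1],[0,0,0,0,0,0,1]]' >/dev/null && python3 st.py &&
$H '[[-1.2,0,-1.1,0,0,0,1],[0,0,0,0,0,0,1]]' >/dev/null && python3 st.py
```

```text
t 13.88 press [-120.7  -62.4  291.9] yawerr 0.001 tilt [ 0.005 -0.001] F press [ 9.7 -2.9 -1.4] w 34.9 g 30.0
   th 0.786 r 170.8 Ftan(up) 5.9 Frad(out) -7.8
t 14.12 press [-119.6  -62.4  293. ] yawerr 0.001 tilt [ 0.005 -0.001] F press [ 9.3 -3.9 -2.7] w 34.7 g 30.0
   th 0.796 r 170.8 Ftan(up) 4.8 Frad(out) -8.4
t 14.38 press [-118.5  -62.4  294.1] yawerr 0.001 tilt [ 0.005 -0.   ] F press [ 9.9 -4.4 -1.9] w 34.8 g 30.0
   th 0.805 r 170.8 Ftan(up) 5.8 Frad(out) -8.3
t 14.62 press [-117.4  -62.4  295.2] yawerr 0.001 tilt [ 0.005 -0.   ] F press [ 9.8 -3.7 -3.2] w 34.9 g 30.0
   th 0.814 r 170.9 Ftan(up) 4.9 Frad(out) -9.1
t 14.88 press [-116.3  -62.4  296.2] yawerr 0.001 tilt [ 0.005 -0.   ] F press [10.1 -4.7 -3.8] w 34.4 g 30.0
   th 0.822 r 170.9 Ftan(up) 4.9 Frad(out) -9.6
t 15.12 press [-115.2  -62.4  297.2] yawerr 0.001 tilt [ 0.005 -0.   ] F press [10.5 -4.7 -3.3] w 35.1 g 30.0
   th 0.831 r 170.9 Ftan(up) 5.6 Frad(out) -9.5
t 15.38 press [-114.1  -62.4  298.2] yawerr 0.001 tilt [ 0.005 -0.   ] F press [10.3 -4.9 -2.4] w 34.5 g 30.0
   th 0.839 r 170.9 Ftan(up) 6.0 Frad(out) -8.7
t 15.62 press [-113.   -62.4  299.1] yawerr 0.001 tilt [ 0.005 -0.   ] F press [11.1 -4.3 -3. ] w 34.8 g 30.0
   th 0.848 r 170.9 Ftan(up) 6.3 Frad(out) -9.6
t 15.88 press [-111.9  -62.3  300.2] yawerr 0.001 tilt [ 0.005 -0.   ] F press [10.5 -4.8 -2.5] w 34.4 g 30.0
   th 0.857 r 170.9 Ftan(up) 6.3 Frad(out) -8.8
```

```bash
H="python3 -m handwheel"
s(){ python3 st.py; }
$H '[[-1.6,0,-0.6,0,0,0,1],[0,0,0,0,0,0,1]]' >/dev/null; s &&
$H '[[-1.2,0,-1.0,0,0,0,1],[0,0,0,0,0,0,1]]' >/dev/null && s &&
$H '[[-1.2,0,-1.0,0,0,0,1],[0,0,0,0,0,0,1]]' >/dev/null && s &&
$H '[[-1.2,0,-1.0,0,0,0,1],[0,0,0,0,0,0,1]]' >/dev/null && s &&
$H '[[-1.2,0,-1.0,0,0,0,1],[0,0,0,0,0,0,1]]' >/dev/null && s &&
$H '[[-1.3,0,-1.0,0,0,0,1],[0,0,0,0,0,0,1]]' >/dev/null && s &&
$H '[[-1.3,0,-1.0,0,0,0,1],[0,0,0,0,0,0,1]]' >/dev/null && s &&
$H '[[-1.3,0,-1.0,0,0,0,1],[0,0,0,0,0,0,1]]' >/dev/null && s &&
$H '[[-1.3,0,-0.95,0,0,0,1],[0,0,0,0,0,0,1]]' >/dev/null && s &&
$H '[[-1.3,0,-0.95,0,0,0,1],[0,0,0,0,0,0,1]]' >/dev/null && s &&
$H '[[-1.3,0,-0.95,0,0,0,1],[0,0,0,0,0,0,1]]' >/dev/null && s
```

```text
t 16.12 press [-110.7  -62.4  301.1] yawerr 0.001 tilt [ 0.004 -0.001] F press [ 7.7 -4.7  0.3] w 34.7 g 30.0
   th 0.866 r 170.8 Ftan(up) 6.1 Frad(out) -4.7
t 16.38 press [-109.5  -62.4  302.1] yawerr 0.001 tilt [ 0.004 -0.001] F press [ 7.3 -3.4 -0.1] w 34.8 g 30.0
   th 0.875 r 170.8 Ftan(up) 5.6 Frad(out) -4.8
t 16.62 press [-108.4  -62.4  303.1] yawerr 0.001 tilt [ 0.004 -0.001] F press [ 7.5 -4.5 -0.2] w 34.5 g 30.0
   th 0.884 r 170.8 Ftan(up) 5.6 Frad(out) -4.9
t 16.88 press [-107.2  -62.4  304. ] yawerr 0.001 tilt [ 0.004 -0.001] F press [ 8.  -4.3 -0.2] w 34.7 g 30.0
   th 0.893 r 170.8 Ftan(up) 6.1 Frad(out) -5.2
t 17.12 press [-105.9  -62.3  305. ] yawerr 0.001 tilt [ 0.004 -0.001] F press [ 7.6 -3.1  0. ] w 34.8 g 30.0
   th 0.902 r 170.8 Ftan(up) 6.0 Frad(out) -4.7
t 17.38 press [-104.7  -62.4  306. ] yawerr 0.001 tilt [ 0.004 -0.001] F press [ 7.3 -4.2 -0.1] w 34.5 g 30.0
   th 0.911 r 170.8 Ftan(up) 5.7 Frad(out) -4.6
t 17.62 press [-103.4  -62.4  307. ] yawerr 0.001 tilt [ 0.004 -0.001] F press [ 7.6 -5.  -0.6] w 34.7 g 30.0
   th 0.921 r 170.8 Ftan(up) 5.7 Frad(out) -5.1
t 17.88 press [-102.3  -62.4  307.9] yawerr 0.001 tilt [ 0.004 -0.001] F press [ 7.7 -4.9 -0.4] w 34.6 g 30.0
   th 0.929 r 170.9 Ftan(up) 5.9 Frad(out) -5.0
t 18.12 press [-102.1  -62.3  308. ] yawerr 0.001 tilt [ 0.001 -0.001] F press [ 4.7 -5.1 -2. ] w 34.7 g 30.0
   th 0.931 r 170.9 Ftan(up) 2.6 Frad(out) -4.4
```

Contact: the motion stopped at about 0.93 rad and the spring load is leaving the gripper. One small step will confirm it.

```bash
python3 -m handwheel '[[-0.6,0,-0.45,0,0,0,1],[0,0,0,0,0,0,1],[0,0,0,0,0,0,1]]' >/dev/null; python3 st.py
```

```text
t 18.5 press [-101.9  -62.3  308.2] yawerr 0.001 tilt [-0.    -0.001] F press [ 2.8 -6.1 -3.2] w 34.5 g 30.0
   th 0.932 r 170.9 Ftan(up) 0.3 Frad(out) -4.3
```

```bash
python3 -m handwheel '[[0,0,0,0,0,0,0.5],[0,0,0,0,0,0,0.3],[0,0,0,0,0,0,0.3],[0,0,0,0,0,0,0.3]]' >/dev/null; python3 st.py
python3 -m handwheel '[[0,0,-15,0,0,0,0.3],[0,0,-25,0,0,0,0.3],[0,0,-30,0,0,0,0.3],[30,0,-20,0,0,0,0.3],[30,0,0,0,0,0,0.3],[0,0,0,0,0,0,0.3],[0,0,0,0,0,0,0.3]]' >/dev/null; python3 st.py
python3 -c "
from h import *
a=snap('side','side6')['frame'][60:220,200:400];b=snap('top','top6')['frame'][110:270,230:430]
cv2.imwrite('pics/v6.png',np.hstack([cv2.resize(a,(400,320)),cv2.resize(b,(400,320))]))"
```

```text
t 19.0 press [-102.2  -61.7  309.1] yawerr 0.001 tilt [-0.  0.] F press [ 0.6 -0.2  0.6] w 61.6 g 0.0
   th 0.934 r 171.8 Ftan(up) 0.9 Frad(out) 0.2
t 19.88 press [-161.4  -62.1  399.9] yawerr 0.001 tilt [ 0.001 -0.   ] F press [-0.1  0.3 -0. ] w 61.6 g 0.0
   th 0.956 r 280.1 Ftan(up) -0.1 Frad(out) 0.0
```

View pics/v6.png

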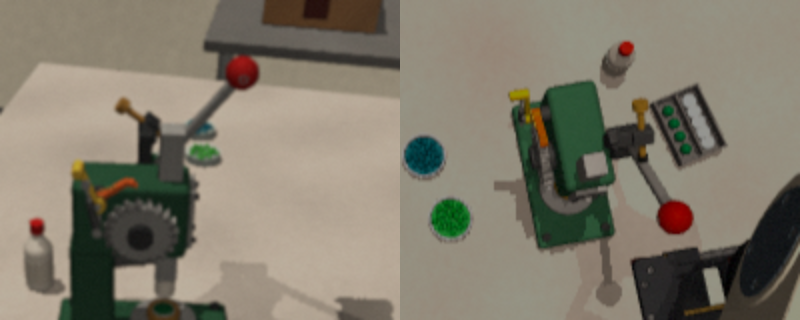

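The lever is up with the ball at (242,72), the thumb lever is to the rear, the pawl is clear, the bystanders are in place and the gripper is free.

```bash
python3 -c "
from workcell import ctrl
print(ctrl.close_job())"
```

```text
the job is handed in; nothing more can be done
None
```

The job is handed in (no verdict shown): thumb lever thrown to the rear, pawl sprung clear, and the red-ball lever eased up by hand onto its stop at about 0.93 rad and released, with the last pictures showing the things around the press in place.

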